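# Switch on the rework bench in order

### The arm

A 6-joint arm with a two-finger parallel gripper is mounted at the origin on the work surface. World frame = base frame: x ahead of the robot, y to its left, z up, the work surface at z = 0. Lengths are in mm, angles in rad, forces in N, time in s.
With the tool pointing down it reaches from about 350 to 775 mm from the base axis. Payload 7.3 kg.
Tool frame: the origin (TCP) lies at the very end of the fingers, on their centre line; the grasp point (between the pads) lies 19 mm behind it; z points along the fingers, y is the line along which they close (so a half turn about z gives the same grasp; the last joint's range is limited). The gripper opens to 92 mm and grips with 3 to 60 N. Pads are 19 mm wide; open, the fingers measure 130 mm over their backs; the gripper's body (75 mm by 190 mm) begins 47 mm behind the grasp point.
Start: joints at [0.961, 0.342, 1.524, -0, 1.275, -0.146], TCP at [234.848, 469.565, 226.741] pointing down, gripper open.
Joint ranges: [-2.53, 2.53], [-0.77, 2.02], [0.04, 2.7], [-1, 4.14], [0.28, 2.66], [-3.11, 3.11]. Speed limits (rad/s): [2.57, 2.57, 3.14, 3.14, 3.14, 3.14].

### API

Orientations are given as [roll, pitch, yaw] about the fixed x, y, z axes, in that order (R = Rz(yaw) Ry(pitch) Rx(roll)).
In Python, from plant import bot gives the robot as it stands.
- The arm moves only by the tool apply_moves, never from a script. Its argument "motion" is text: rows parted by semicolons, each of 4 numbers parted by spaces: the shift along the tool's x, y, z in m, then the turn about the tool's z in degrees. A call has 1 to 8 rows; each row shifts and turns the commanded pose from where the row before left it, along the tool's axes as they then stand; what a row does not reach is not made up. A row lasts 1/8 s, in which the tool goes at most 62.5 mm and 10.7 degrees, less where a joint would pass 70% of its speed; a pose out of reach is approached as far as the arm can. A call with a gripper value outside its range is refused whole. "fingers" is the opening, from -1 (shut) to 1 (fully open), set as the call begins (left out, the last holds). The fingers move at their own pace and stop on an object; the grip force is fixed at half the most. Time passes only in rows, so rows that do not move let the fingers close. It gives the time, the measured TCP pose, the force, the opening and the grip force at its end, in the units of the state.
- bot.get_obs(): the state, without advancing time (a new reading comes with each control period).
- bot.capture(name): name is "side" or "top"; returns a dict with "img" (400x640x3 uint8, blue, green, red), "range_z" (400x640 float32, mm along the optical axis (not along the pixel's ray), 0 where there is no reading), "fx", "fy", "cx", "cy" (pixels), "world_from_camera" (4x4, takes a point from camera to world coordinates). Camera axes: x right, y down, z forward; pixel columns grow to the right and rows downward; lengths in mm; the calibration is good to about 2 mm. A picture is of the moment at which its call begins.
- bot.close_job(): hands the job in; it is judged then, once.
Trained networks look in a picture, given as the dict that the camera call returned (one of the last four; its "shot" number tells which), for a name from the list of things; names that differ only in an ending like _2 or _b are one class to them, and where a whole thing is asked for, a point or a joint stands for the part that bears it (a point fixed in the world has none). Each returns a list of dicts, best first, with "p" (0 to 1); they miss things now and then, are a little off and sometimes report something else, mostly with a low value. They report only what shows in the picture. A call takes as long as a camera call. They do not tell look-alikes from the thing itself.
- bot.cut_out(picture, thing): "pixels" (400x640 bool, what is visible of it) and "point" ([column, row] in pixels, amid what is visible of it).
The state is a dict: "time": time; "joint_positions": joint angles; "dq": joint speeds; "tau": joint torques, N m; "tool_pos": TCP position; "tcp_rot": TCP orientation; "contact_force": force on the tool from outside, world axes, zero at the start; "moment": the same for the moment, N m; "grip_width": finger opening in mm; "finger_force": force on a finger pad.
Only numpy, scipy, OpenCV 4.12 (cv2) and the standard library are available. Lean on these libraries where they do the work, as an engineer would, in place of code of your own. Each camera call takes 0.05 s, during which the arm holds its last target. There are 200 camera calls.

### The job

Switch on the rework bench in its start-up order by pressing the push keys on the instruments: first the green key of the microscope light box, then the yellow key of the preheater, then the blue key of the soldering station. Press each one lightly, all the way in, and leave the power supply with the red key off. Do not shift or lift any instrument, and leave the other things on the bench where they are.

Things in the scene. Friction and masses are not known exactly. Their poses are not given: they have to be found in the camera images.
- light_box: microscope light box: white, with a black dimmer dial, dark vents and a short lamp head (standing up to 35 mm above the case) on top, and a green push key; case 100 x 110 x 70 mm (x, y, height), loose on its feet, 0.5 to 0.9 kg. Origin: centre of the underside, z up, x and y along the case's sides
- light_key (a joint): push key of the light box, in m: 0 = fully out, 0.009 = fully in against its stop. The whole switch is sprung and gives besides, 2.5 N per mm, up to 6 mm, so the end is soft. A green round cap, 26 mm across, moving straight down; on when in. It starts out (0 to 1 mm in), slides in under about 3 N, has no spring and stays where it is left
- light_key_top (a point): centre of the flat top of the green cap, facing up; moves with the cap. Built at -22, -22 mm in x, y from the case's centre, 16 mm above the case's top when out (z about 86 mm) and 7 mm above it when in. Nothing within 20 mm of the cap's rim stands more than 2 mm above the case's top
- preheater: board preheater: low bare-steel box with a dark plate with five copper stripes, flush in its top, and a yellow push key; case 110 x 120 x 50 mm (x, y, height), loose on its feet, 0.5 to 0.9 kg. Origin: centre of the underside, z up, x and y along the case's sides
- preheat_key (a joint): push key of the preheater, in m: 0 = fully out, 0.009 = fully in against its stop. The whole switch is sprung and gives besides, 2.5 N per mm, up to 6 mm, so the end is soft. A yellow round cap, 26 mm across, moving straight down; on when in. It starts out (0 to 1 mm in), slides in under about 3 N, has no spring and stays where it is left
- preheat_key_top (a point): centre of the flat top of the yellow cap, facing up; moves with the cap. Built at -34, -25 mm in x, y from the case's centre, 16 mm above the case's top when out (z about 66 mm) and 7 mm above it when in. Nothing within 20 mm of the cap's rim stands more than 2 mm above the case's top
- solder_station: soldering station: black, with a pale cyan display, a grey stripe and an iron in a holder (standing up to 55 mm above the case) on top, and a blue push key; case 100 x 120 x 80 mm (x, y, height), loose on its feet, 0.5 to 0.9 kg. Origin: centre of the underside, z up, x and y along the case's sides
- solder_key (a joint): push key of the soldering station, in m: 0 = fully out, 0.009 = fully in against its stop. The whole switch is sprung and gives besides, 2.5 N per mm, up to 6 mm, so the end is soft. A blue round cap, 26 mm across, moving straight down; on when in. It starts out (0 to 1 mm in), slides in under about 3 N, has no spring and stays where it is left
- solder_key_top (a point): centre of the flat top of the blue cap, facing up; moves with the cap. Built at -18, -30 mm in x, y from the case's centre, 16 mm above the case's top when out (z about 96 mm) and 7 mm above it when in. Nothing within 20 mm of the cap's rim stands more than 2 mm above the case's top
- power_supply: power supply: grey, with red readouts, a red and a black terminal (14 mm high) on top, and a red push key at -22, -25 mm in x, y that stays off; case 110 x 120 x 90 mm (x, y, height), loose on its feet, 0.5 to 0.9 kg. Origin: centre of the underside, z up, x and y along the case's sides
- supply_key (a joint): push key of the power supply, in m: 0 = fully out, 0.009 = fully in against its stop. The whole switch is sprung and gives besides, 2.5 N per mm, up to 6 mm, so the end is soft. A red round cap, 26 mm across, moving straight down; on when in. It starts out (0 to 1 mm in), slides in under about 3 N, has no spring and stays where it is left
- spool: bystander: metal spool, 52 mm across, 34 mm high, upright; origin under its centre
- flux_jar: bystander: amber jar with white cap, 40 mm across, 45 mm high; origin under its centre
- screwdriver: bystander: orange-handled screwdriver, 150 mm long, lying down; origin on its underside, x along its length
- tip_cleaner: bystander: black pot with brass wool, 60 mm across, 42 mm high; origin under its centre
- spray_can: bystander: white can, 54 mm across, 160 mm high, upright; origin under its centre
- board: bystander: green circuit board, 60 x 80 x 5 mm, parts up to 10 mm high, lying flat; origin under its centre
Not all that is in view belongs to the job. Of the things that look like the preheater, the middle-sized one is meant.

How it is judged:
By the outcome, as a careful person would: the job done as asked, in the order asked, and still so for the second after the job is handed in, with the robot touching nothing.
It also fails if it takes over 48 s, if anything falls off the work surface, if the arm or the gripper's body presses on something with over 40 N, if the wrist force passes 120 N, or if a joint passes its speed limit or range.

## Working session

There is one attempt and no reset: what is moved stays moved. The work goes in short steps, Python scripts to look and compute and a tool call to move; the robot and the scene stay as the last step left them, time stands still between calls to the robot, and variables do not carry over. Pictures are saved under pics/ and viewed, at most 10 in all, crops included, and the job is handed in when it is done.

Besides the shell and the picture viewer there is one more tool, called after "Emit:" by a JSON object that holds its "op" and its "data", one argument or row to a line. apply_moves: Moves the arm, as the interface text tells. Its arguments: {"type":"object","properties":{"motion":{"type":"string"},"fingers":{"type":"number"}},"required":["motion"]}

```bash
mkdir -p pics; ls; python3 - <<'E'
from plant import bot
import cv2,numpy as np
o=bot.get_obs();print(o["time"],o["tool_pos"],o["tcp_rot"],o["contact_force"],o["grip_width"])
for n in("top","side"):
    c=bot.capture(n);cv2.imwrite(f"pics/{n}0.png",c["img"])
    print(n,c["fx"],c["cx"],c["cy"],np.round(c["world_from_camera"],3).tolist())
    for t in["light_key_top","preheat_key_top","solder_key_top","supply_key","light_box","preheater","solder_station","power_supply"]:
        for d in bot.cut_out(c,t)[:4]:
            m=d["pixels"]&(c["range_z"]>0);v,u=np.nonzero(m);z=c["range_z"][m]
            P=np.c_[(u-c["cx"])/c["fx"]*z,(v-c["cy"])/c["fy"]*z,z,np.ones_like(z)]@c["world_from_camera"].T
            print(n,t,round(d["p"],2),np.round(d["point"]),m.sum(),np.round(np.median(P[:,:3],0)) if m.sum() else None, np.round(np.percentile(P[:,:3],[2,98],axis=0)).tolist() if m.sum() else None)
E
```

```text
pics
0.0 [234.61009409 469.21509888 226.02548842] [-3.14004366e+00 -2.03098222e-04  2.67775533e+00] [-0.74309545 -0.39078061  0.37646571] 92.16754188026668
top 512.6621445533088 317.2182539541909 205.73454563259085 [[0.023, -0.987, 0.157, 223.303], [-1.0, -0.02, 0.019, 93.667], [-0.015, -0.158, -0.987, 1750.725], [0.0, 0.0, 0.0, 1.0]]
top preheat_key_top 0.62 [172. 233.] 115 [390. 607.  93.] [[375.0, 590.0, 74.0], [407.0, 627.0, 102.0]]
top solder_key_top 0.43 [394. 192.] 56 [ 542. -126.   84.] [[530.0, -138.0, 66.0], [553.0, -115.0, 92.0]]
top light_box 0.72 [385. 189.] 1099 [ 559. -102.   70.] [[514.0, -156.0, 8.0], [611.0, -51.0, 106.0]]
top light_box 0.68 [392. 191.] 28 [ 541. -127.   85.] [[532.0, -135.0, 78.0], [550.0, -120.0, 91.0]]
top preheater 0.96 [180. 242.] 1751 [361. 566.  72.] [[280.0, 489.0, 20.0], [420.0, 669.0, 97.0]]
top preheater 0.66 [257. 285.] 560 [223. 325.  34.] [[183.0, 286.0, 4.0], [263.0, 363.0, 45.0]]
top preheater 0.65 [251. 226.] 1157 [416. 347.  51.] [[357.0, 286.0, 28.0], [475.0, 409.0, 65.0]]
top preheater 0.47 [309. 230.] 204 [418. 149.  34.] [[396.
[... 961 characters left out ...]
y 0.64 [350. 315.] 133 [ 376. -377.  103.] [[365.0, -386.0, 88.0], [391.0, -353.0, 107.0]]
side preheater 0.97 [252. 163.] 1163 [330. 515.  69.] [[249.0, 487.0, 8.0], [405.0, 650.0, 91.0]]
side preheater 0.96 [240. 200.] 406 [221. 306.  32.] [[180.0, 282.0, 4.0], [265.0, 361.0, 42.0]]
side preheater 0.8 [284. 187.] 769 [409. 315.  48.] [[349.0, 279.0, 0.0], [477.0, 420.0, 63.0]]
side solder_station 0.92 [350. 212.] 1262 [567.  75.  71.] [[527.0, 49.0, 8.0], [624.0, 162.0, 118.0]]
side solder_station 0.5 [347. 313.] 132 [ 376. -377.  103.] [[365.0, -386.0, 88.0], [391.0, -348.0, 107.0]]
side power_supply 0.57 [357. 314.] 2664 [ 400. -380.   88.] [[343.0, -424.0, 18.0], [458.0, -292.0, 105.0]]
```

```bash
python3 - <<'E'
import cv2
a=cv2.imread("pics/top0.png");b=cv2.imread("pics/side0.png")
cv2.imwrite("pics/tc.png",cv2.resize(a[140:320,130:510],(800,379),interpolation=3))
cv2.imwrite("pics/sc.png",cv2.resize(b[100:300,200:460],(780,600),interpolation=3))
E
```

```text
(no output)
```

View pics/tc.png

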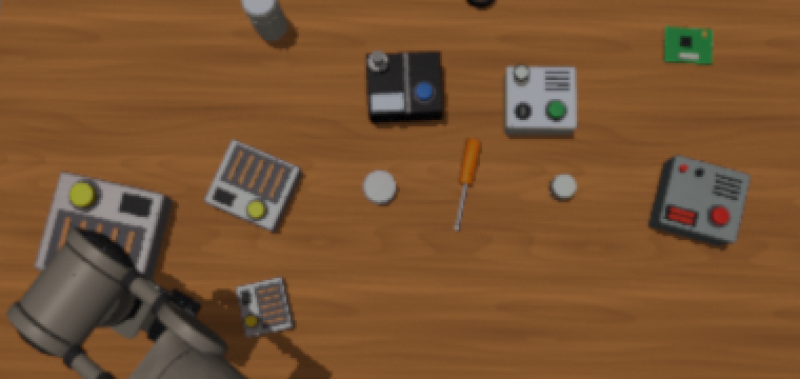

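View pics/sc.png

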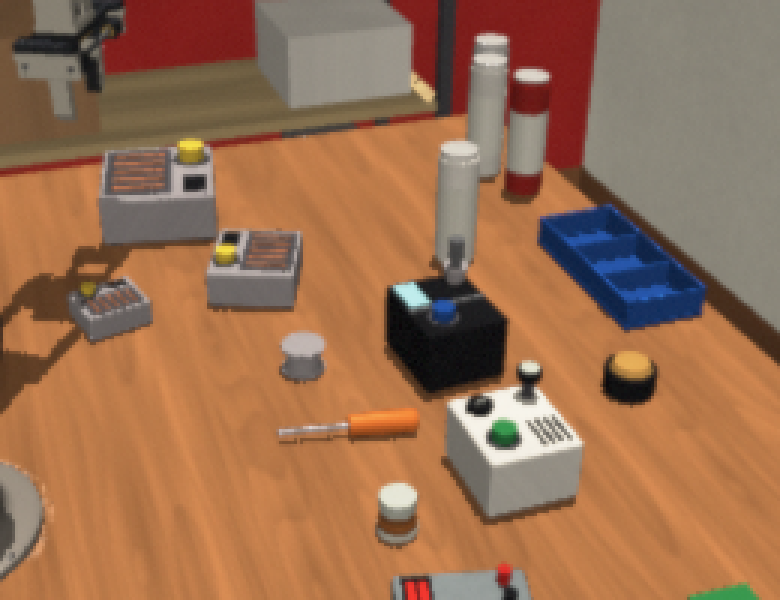

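Preheater look-alikes in the top image: the large one at (175,240), the middle one at (251,226) and the small one at (257,285). The middle one fits, with its case top at z≈51 mm and sides of about 110 × 120 mm. Its yellow key is near crop pixel (256,209). Green is at crop (556,110), blue at (424,91), and red at (720,215) stays off. Next I'll measure the caps by colour in both views.

```bash
cat > h.py <<'E'
from plant import bot
import cv2,numpy as np
HUE={"green":(45,85,(540,-125)),"yellow":(22,38,(374,338)),"blue":(100,130,(556,75))}
def caps(views=("top","side")):
    for n in views:
        c=bot.capture(n);h=cv2.cvtColor(c["img"],cv2.COLOR_BGR2HSV);z=c["range_z"].astype(float)
        v,u=np.mgrid[:400,:640]
        P=(np.stack([(u-c["cx"])/c["fx"]*z,(v-c["cy"])/c["fy"]*z,z,z*0+1],-1)@c["world_from_camera"].T)[...,:3]
        W=c["world_from_camera"]
        for k,(a,b,g) in HUE.items():
            m=(h[...,0]>=a)&(h[...,0]<=b)&(h[...,1]>110)&(h[...,2]>40)&(z>0)&(np.hypot(P[...,0]-g[0],P[...,1]-g[1])<35)
            if m.sum()<5: print(n,k,"none");continue
            Q=P[m];zt=np.percentile(Q[:,2],80);T=Q[Q[:,2]>zt-4]
            print(n,k,m.sum(),"top z",zt.round(1),"xy",T[:,:2].mean(0).round(1),"mid",((T.min(0)+T.max(0))/2).round(1),"n",len(T),"hull",np.ptp(T,0).round(1))
if __name__=="__main__": caps()
E
python3 h.py; python3 - <<'E'
import cv2,numpy as np
a=cv2.imread("pics/top0.png")
s=[cv2.resize(a[r-25:r+25,c-25:c+25],(400,400),interpolation=3) for c,r in((251,226),(392,188))]
cv2.imwrite("pics/pc.png",np.hstack(s))
E
```

```text
top green 46 top z 87.9 xy [ 540.6 -125.9] mid [ 541.  -126.1   89.6] n 24 hull [23.6 21.1 11.1]
top yellow 51 top z 68.5 xy [375.3 341.2] mid [375.6 341.4  68.5] n 29 hull [20.2 20.7  7.8]
top blue 53 top z 98.3 xy [563.6  80.7] mid [564.3  81.5  99.7] n 32 hull [24.3 19.8 10.2]
side green 50 top z 83.8 xy [ 539.  -131.3] mid [ 538.7 -131.3   82.5] n 30 hull [20.8 21.3  5.5]
side yellow 37 top z 64.6 xy [374.6 339.9] mid [374.2 339.   65.2] n 22 hull [21.  30.5  6.8]
side blue 54 top z 95.2 xy [562.7  79.9] mid [564.1  81.8  94.4] n 30 hull [26.3 23.8  6.3]
```

View pics/pc.png

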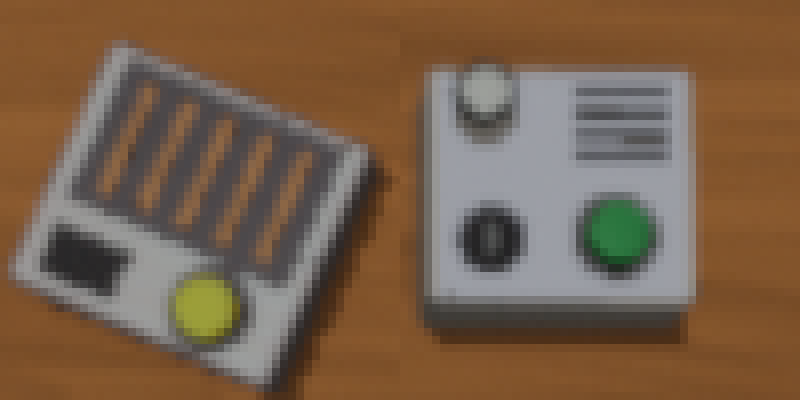

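Emit:
{"op": "apply_moves", "data": {
  "motion": "0 0 0 0",
  "fingers": -1
}}

```text
time: 1.12
tool_pos: [234.8, 469.6, 226.8]
tcp_rot: [3.141, 0.0, 2.678]
contact_force: [0.3, -0.1, -0.1]
grip_width: 85.9
finger_force: 0.0
```

The crop shows the middle preheater on the left with its yellow key at the lower right. The light box is on the right with its green key. Targets are green (540,-128), yellow (375,340) and blue (563.5,81). Starting towards green.

Emit:
{"op": "apply_moves", "data": {
  "motion": "-0.0386 -0.0284 0 0;-0.0386 -0.0284 0 0;-0.0386 -0.0284 0 0;-0.0386 -0.0284 0 0;-0.0386 -0.0284 0 0;-0.0386 -0.0284 0 0;-0.0386 -0.0284 0 0;-0.0386 -0.0284 0 0",
  "fingers": -1
}}

```text
time: 2.12
tool_pos: [410.0, 126.8, 227.0]
tcp_rot: [3.141, 0.001, 2.678]
contact_force: [0.3, 0.7, 0.2]
grip_width: 6.4
finger_force: 0.0
```

Emit:
{"op": "apply_moves", "data": {
  "motion": "-0.0386 -0.0284 0.01 0;-0.0386 -0.0284 0.015 0;-0.0386 -0.0284 0.015 0;-0.0386 -0.0284 0.015 0;-0.0386 -0.0284 0.015 0;-0.0386 -0.0284 0.015 0;0 0 0 0;0 0 0 0"
}}

```text
time: 3.12
tool_pos: [539.9, -127.3, 141.6]
tcp_rot: [3.141, -0.001, 2.678]
contact_force: [0.4, 1.2, -0.6]
grip_width: 0.1
finger_force: 0.0
```

```bash
python3 - <<'E'
from h import *
s=bot.capture("side");t=bot.capture("top")
f=lambda i,c,r:cv2.resize(i[r-35:r+35,c-35:c+35],(400,400),interpolation=3)
cv2.imwrite("pics/g1.png",np.hstack([f(s["img"],368,243),f(t["img"],392,190)]))
E
```

```text
(no output)
```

View pics/g1.png

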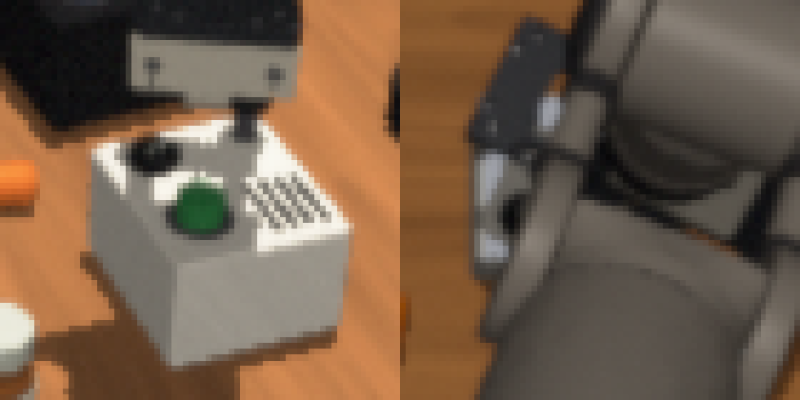

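Emit:
{"op": "apply_moves", "data": {
  "motion": "0 0 0.02 0;0 0 0.02 0;0 0 0.006 0;0 0 0 0"
}}

```text
time: 3.72
tool_pos: [540.3, -127.1, 96.1]
tcp_rot: [3.141, 0.0, 2.679]
contact_force: [-0.2, -0.6, 0.1]
grip_width: 0.3
finger_force: 0.0
```

The green cap is visible at crop (200,205). The fingertips hang above it, and the gripper body is well clear of the lamp head. Pressing in small steps.

Emit:
{"op": "apply_moves", "data": {
  "motion": "0 0 0.004 0;0 0 0.003 0;0 0 0.003 0;0 0 0.003 0;0 0 0 0"
}}

```text
time: 4.35
tool_pos: [540.3, -127.8, 82.7]
tcp_rot: [3.141, 0.0, 2.678]
contact_force: [-0.6, -0.2, 2.2]
grip_width: 0.3
finger_force: 1.1
```

Emit:
{"op": "apply_moves", "data": {
  "motion": "0 0 0.002 0;0 0 0.002 0;0 0 0 0"
}}

```text
time: 4.72
tool_pos: [540.4, -127.8, 78.7]
tcp_rot: [3.142, 0.0, 2.678]
contact_force: [-0.5, 0.2, 2.6]
grip_width: 0.3
finger_force: 1.3
```

Emit:
{"op": "apply_moves", "data": {
  "motion": "0 0 0.002 0;0 0 0.001 0;0 0 0 0"
}}

```text
time: 5.1
tool_pos: [540.4, -127.8, 75.7]
tcp_rot: [3.141, 0.0, 2.678]
contact_force: [-0.8, -0.5, 3.1]
grip_width: 0.4
finger_force: 1.8
```

Emit:
{"op": "apply_moves", "data": {
  "motion": "0 0 0.001 0;0 0 0 0"
}}

```text
time: 5.35
tool_pos: [540.4, -127.8, 74.9]
tcp_rot: [3.142, 0.0, 2.678]
contact_force: [-0.5, 0.3, 5.6]
grip_width: 0.3
finger_force: 2.8
```

Emit:
{"op": "apply_moves", "data": {
  "motion": "0 0 0.001 0;0 0 0 0;0 0 0 0"
}}

```text
time: 5.72
tool_pos: [540.4, -127.8, 74.2]
tcp_rot: [3.142, 0.001, 2.678]
contact_force: [-0.7, 0.1, 7.9]
grip_width: 0.6
finger_force: 3.6
```

Emit:
{"op": "apply_moves", "data": {
  "motion": "0 0 -0.01 0;0 0 -0.03 0;0 0 -0.04 0;0 0 -0.04 0;0 0 0 0"
}}

```text
time: 6.35
tool_pos: [541.7, -128.2, 197.0]
tcp_rot: [3.141, 0.006, 2.678]
contact_force: [0.3, 0.3, -0.3]
grip_width: 0.9
finger_force: 0.0
```

The force slope matches the soft end stop (about 2.5 N/mm), so green is fully in. On to yellow.

Emit:
{"op": "apply_moves", "data": {
  "motion": "0.0325 0.0314 0 0;0.0325 0.0314 0 0;0.0325 0.0314 0 0;0.0325 0.0314 0 0;0.0325 0.0314 0 0;0.0325 0.0314 0 0;0.0325 0.0314 0 0;0.0325 0.0314 0 0"
}}

```text
time: 7.35
tool_pos: [418.7, 214.3, 192.6]
tcp_rot: [-3.14, -0.002, 2.678]
contact_force: [-0.3, -1.0, -0.1]
grip_width: 0.5
finger_force: 0.0
```

Emit:
{"op": "apply_moves", "data": {
  "motion": "0.0325 0.0314 0.01 0;0.0325 0.0314 0.015 0;0.0325 0.0314 0.02 0;0 0 0.02 0;0 0 0.015 0;0 0 0 0;0 0 0 0"
}}

```text
time: 8.22
tool_pos: [375.6, 340.8, 114.1]
tcp_rot: [3.141, 0.0, 2.677]
contact_force: [-0.1, -0.5, 0.3]
grip_width: 0.9
finger_force: 0.0
```

```bash
python3 - <<'E'
from h import *
print(bot.get_obs()["tool_pos"]);caps(("side",))
E
```

```text
[375.61850622 340.75568277 114.1449637 ]
side green 36 top z 76.5 xy [ 538.9 -130.6] mid [ 539.1 -129.6   75.7] n 32 hull [21.8 21.1  5.6]
side yellow 39 top z 65.9 xy [374.8 338.8] mid [374.4 341.6  65.6] n 21 hull [21.7 29.4  6.8]
side blue 55 top z 94.8 xy [562.   79.3] mid [561.7  80.2  95. ] n 32 hull [25.9 27.5  5.5]
```

Green dropped from 83.8 to 76.5 mm in this view and hasn't shifted in x, y. Pressing yellow.

Emit:
{"op": "apply_moves", "data": {
  "motion": "0 0 0.02 0;0 0 0.018 0;0 0 0.006 0;0 0 0.004 0;0 0 0.003 0;0 0 0.003 0;0 0 0 0"
}}

```text
time: 9.15
tool_pos: [375.5, 341.2, 60.0]
tcp_rot: [3.141, 0.001, 2.678]
contact_force: [1.5, -1.2, 3.2]
grip_width: 0.6
finger_force: 1.3
```

Emit:
{"op": "apply_moves", "data": {
  "motion": "0 0 0.002 0;0 0 0.002 0;0 0 0 0"
}}

```text
time: 9.52
tool_pos: [375.5, 341.2, 55.8]
tcp_rot: [3.141, 0.001, 2.678]
contact_force: [2.4, -1.2, 3.2]
grip_width: 0.1
finger_force: 1.7
```

Emit:
{"op": "apply_moves", "data": {
  "motion": "0 0 0.001 0;0 0 0 0"
}}

```text
time: 9.78
tool_pos: [375.5, 341.2, 55.0]
tcp_rot: [3.141, 0.001, 2.678]
contact_force: [2.3, -1.0, 4.6]
grip_width: 0.5
finger_force: 2.7
```

Emit:
{"op": "apply_moves", "data": {
  "motion": "0 0 0.001 0;0 0 0 0;0 0 0 0"
}}

```text
time: 10.15
tool_pos: [375.5, 341.2, 54.2]
tcp_rot: [3.141, 0.001, 2.678]
contact_force: [2.0, -1.2, 6.7]
grip_width: 0.5
finger_force: 3.6
```

Yellow has reached its stop. Lifting and going to blue.

Emit:
{"op": "apply_moves", "data": {
  "motion": "0 0 -0.01 0;0 0 -0.03 0;0 0 -0.045 0;0 0 -0.045 0;-0.0406 -0.0213 0 0;-0.0406 -0.0213 0 0;-0.0406 -0.0213 0 0;-0.0406 -0.0213 0 0"
}}

```text
time: 11.15
tool_pos: [481.9, 191.2, 183.6]
tcp_rot: [-3.141, -0.002, 2.678]
contact_force: [0.4, 0.8, 0.5]
grip_width: 0.6
finger_force: 0.0
```

Emit:
{"op": "apply_moves", "data": {
  "motion": "-0.0406 -0.0213 0 0;-0.0406 -0.0213 0 0;-0.0406 -0.0213 0 0;0 0 0.02 0;0 0 0.02 0;0 0 0 0;0 0 0 0"
}}

```text
time: 12.02
tool_pos: [562.6, 80.9, 144.4]
tcp_rot: [3.141, 0.0, 2.678]
contact_force: [0.8, 0.1, -0.4]
grip_width: 0.5
finger_force: 0.0
```

```bash
python3 - <<'E'
from h import *
print(bot.get_obs()["tool_pos"]);caps()
s=bot.capture("side")["img"]
cv2.imwrite("pics/b1.png",cv2.resize(s[140:260,230:390],(800,600),interpolation=3))
E
```

```text
[562.58223869  80.91113826 144.39858174]
top green 43 top z 81.8 xy [ 538.2 -125.8] mid [ 539.9 -126.9   82.5] n 14 hull [20.8 19.6  8.4]
top yellow 49 top z 60.0 xy [376.  341.6] mid [376.2 341.1  60.2] n 22 hull [20.  23.4  8.1]
top blue none
side green 36 top z 76.6 xy [ 539.2 -130.8] mid [ 538.3 -129.8   75.7] n 33 hull [20.6 19.2  5.8]
side yellow 24 top z 56.9 xy [374.8 336.7] mid [374.8 337.9  56. ] n 20 hull [22.7 24.6  5.7]
side blue 54 top z 95.1 xy [561.6  78.9] mid [562.2  79.4  94.3] n 33 hull [22.9 27.9  6.3]
```

View pics/b1.png

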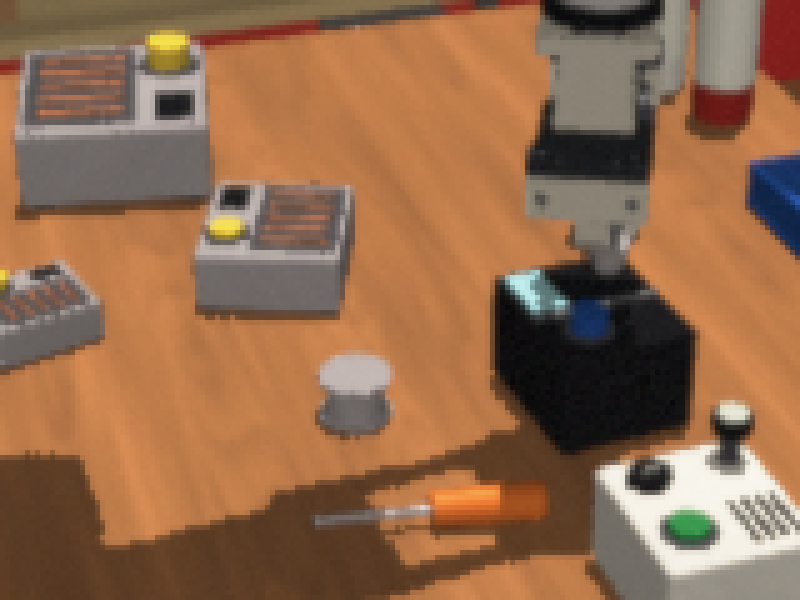

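Green at (690,527) and yellow at (228,230) are both visibly in. The gripper is above blue at (590,318). Pressing blue.

Emit:
{"op": "apply_moves", "data": {
  "motion": "0 0 0.02 0;0 0 0.02 0;0 0 0.006 0;0 0 0.004 0;0 0 0.003 0;0 0 0.002 0;0 0 0 0"
}}

```text
time: 13.05
tool_pos: [562.7, 80.7, 89.0]
tcp_rot: [3.141, 0.0, 2.678]
contact_force: [-1.0, 0.7, 2.2]
grip_width: 0.4
finger_force: 1.4
```

Emit:
{"op": "apply_moves", "data": {
  "motion": "0 0 0.002 0;0 0 0.001 0;0 0 0 0"
}}

```text
time: 13.42
tool_pos: [562.7, 80.6, 85.8]
tcp_rot: [3.141, 0.0, 2.678]
contact_force: [-1.3, 0.8, 3.4]
grip_width: 0.4
finger_force: 1.7
```

Emit:
{"op": "apply_moves", "data": {
  "motion": "0 0 0.001 0;0 0 0 0"
}}

```text
time: 13.68
tool_pos: [562.8, 80.6, 85.0]
tcp_rot: [3.141, 0.0, 2.678]
contact_force: [-1.2, 1.0, 5.3]
grip_width: 0.5
finger_force: 2.7
```

Emit:
{"op": "apply_moves", "data": {
  "motion": "0 0 0.001 0;0 0 0 0;0 0 0 0"
}}

```text
time: 14.05
tool_pos: [562.8, 80.6, 84.3]
tcp_rot: [3.141, 0.001, 2.678]
contact_force: [-3.2, 0.2, 7.7]
grip_width: 0.0
finger_force: 3.6
```

Emit:
{"op": "apply_moves", "data": {
  "motion": "0 0 -0.01 0;0 0 -0.03 0;0 0 -0.045 0;0 0 -0.045 0;0 0 0 0;0.04 0.02 0 0;0.04 0.02 0 0;0 0 0 0"
}}

```text
time: 15.05
tool_pos: [506.9, 153.9, 212.9]
tcp_rot: [-3.141, -0.002, 2.681]
contact_force: [0.3, 0.6, 0.7]
grip_width: 0.0
finger_force: 0.0
```

```bash
python3 - <<'E'
from h import *
print(bot.get_obs()["tool_pos"]);caps()
E
```

```text
[506.8736186  153.85782805 212.91029129]
top green 43 top z 81.4 xy [ 541.9 -125.4] mid [ 541.8 -125.9   81.3] n 15 hull [17.2 16.6  6.4]
top yellow 49 top z 60.0 xy [375.6 340.1] mid [376.6 341.3  60.3] n 30 hull [20.1 23.6  8. ]
top blue 21 top z 91.2 xy [565.4  75.8] mid [566.6  75.   90.8] n 8 hull [16.5  6.8  6.6]
side green 36 top z 76.3 xy [ 539.1 -130.7] mid [ 539.4 -131.4   75.3] n 32 hull [22.5 22.3  6. ]
side yellow 25 top z 57.1 xy [374.1 337.4] mid [375.  336.6  56.6] n 18 hull [23.1 20.5  5.2]
side blue 38 top z 86.4 xy [562.5  79.3] mid [562.5  81.1  86. ] n 33 hull [24.3 28.5  6.9]
```

All three caps are down by 7–9 mm and haven't shifted, and the arm is clear of everything.

```bash
python3 -c "
from plant import bot
print(bot.close_job())"
```

```text
the job is handed in; nothing more can be done
None
```

I pressed the green, yellow and blue keys in that order, each fully in at about 8 N or less; the red key was left alone, the three instruments I pressed showed no shift, and the job was handed in at about 15 s.

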